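Lock the portafilter and start the shot

ROBOT

A 6-joint arm with a two-finger parallel gripper is mounted at the origin on a cart in front of the work surface, level with it; the furniture and walls round the work are solid. World frame = base frame: x ahead of the robot, y to its left, z up, the work surface at z = 0. Lengths are in m, angles in degrees, forces in N, time in s.
With the tool pointing down it reaches from about 0.325 to 0.85 m from the base axis. Payload 15.5 kg.
Tool frame: the origin (TCP) lies midway between the tips of the shut fingers; the grasp point (between the pads) lies 19 mm behind it; z points along the fingers, y is the line along which they close (so a half turn about z gives the same grasp; the last joint's range is limited). The gripper opens to 91 mm and grips with 3 to 60 N. Pads are 32 mm wide; open, the fingers measure 118 mm over their backs; the gripper's body (76 mm by 178 mm) begins 60 mm behind the grasp point.
Start: joints at [-69.815, 28.281, 77.091, -0, 74.628, -5.472], TCP at [0.271, -0.563, 0.176] pointing down, gripper open.
Joint ranges: [-166.48, 166.48], [-47.26, 123.95], [12.59, 153.08], [-70.14, 250.14], [6.76, 159.57], [-176.63, 176.63]. Speed limits (degrees/s): [108.29, 108.29, 147.25, 172.46, 172.46, 172.46].

INTERFACE

Orientations are given as a 3x3 rotation matrix whose columns are the frame's x, y, z axes.
In Python, from bench import ctrl gives the robot as it stands. The module is installed in compiled form; this text tells all that it offers. Calls block until the motion is done:
- ctrl.goto(position, orientation): joint-space move of the TCP to a pose.
- ctrl.move_l(position, vel=0.15, ori=None, contact_N=None): straight line of the TCP; ori=None keeps the orientation; vel is the mean speed in m/s. With contact_N (N) it stops when the force on the tool has changed by that much, and returns True; else False.
- ctrl.movej(angles): joint-space move.
- ctrl.command_gripper(opening): opening from 0.0 (shut) to 1.0 (fully open); the grip force is fixed at half the most; returns when the fingers have stopped.
- ctrl.sleep(seconds).
- ctrl.ik(position, orientation): joint angles nearest the present ones, or None.
- ctrl.read_camera(name): name is "side" or "top"; returns the picture (384x512x3 uint8, blue, green, red); there is no depth.
- ctrl.camera_params(name): a dict with "fx", "fy", "cx", "cy" (pixels), "pose" (4x4, takes a point from camera to world coordinates). Camera axes: x right, y up, looking along -z (the intrinsics and any distortion apply to the point x, -y, -z); pixel columns grow to the right and rows downward; lengths in m; the calibration is good to about 2 mm. A picture is of the moment at which its call begins. camera_params takes no time and is no camera call.
A pose or a line that the arm cannot do raises ctrl.MotionError and nothing moves.
- ctrl.sign_off(): hands the job in; it is judged then, once.
Readings, each from a call of its own:
- ctrl.current_t(): time.
- ctrl.current_q(): joint angles.
- ctrl.current_dq(): joint speeds.
- ctrl.current_effort(): joint torques, N m.
- ctrl.current_tool_pos(): TCP position.
- ctrl.current_eef_rot(): TCP orientation.
- ctrl.current_contact_force(): force on the tool from outside, world axes, zero at the start.
- ctrl.current_wrist_torque(): the same for the moment, N m.
- ctrl.current_grip_width(): opening from 0.0 (shut) to 1.0 (fully open).
- ctrl.current_grasp_force(): force on a finger pad.
Only numpy, scipy, OpenCV 4.12 (cv2) and the standard library are available. Lean on these libraries where they do the work, as an engineer would, in place of code of your own. Each camera call takes 0.05 s, during which the arm holds its last target. There are 200 camera calls.

TASK

Get the espresso machine going with one finger: push the portafilter's long black handle round from the left until it points straight out from the machine's front, and not past that; only then push the small brew paddle on top of the group from its off position on the right all the way to the left, and move clear. Only push, and gently: do not take the handle or the paddle between the fingers, and leave the cup under the spouts and everything else standing where it is.

Things in the scene. Friction and masses are not known exactly. Their poses are not given: they have to be found in the camera images.
- espresso_machine: compact steel espresso machine, fixed, 250 mm wide, body 310 mm high. Origin on the worktop straight below the upright axis of its round group head; x points into the machine, y to the left as one faces its front, z up. The group (radius 42 mm, 188 to 240 mm high) hangs in front of the body, whose face is 85 mm behind the axis. Drip tray: reaches 110 mm in front of the axis, grate 50 mm high.
- portafilter (a joint): turn of the portafilter about the group's upright axis (rad): 0 = handle straight out from the front (locked), negative = to the left; -0.95 to -0.6 at the start. Grows as the handle is pushed to the right (facing the machine), counter-clockwise from above. Stays where left; friction about 0.45 N m (3 N at the handle). It can go past 0, to a stop at 0.3: too far.
- handle_grip (a point): point on the handle's centre line, 150 mm from the group's axis, 170 mm above the worktop. Its x axis points along the handle towards the group (the handle points to -x), z up. The round black handle, 21 to 28 mm thick, spans 81 to 201 mm from the axis; nearer the group is a steel neck 14 mm thick.
- paddle (a joint): turn of the brew paddle on top of the group about the same upright axis (rad): 0 = right stop (off), pointing 0.7 rad right of straight out; grows as it is pushed to the left (facing the machine), clockwise from above, to a stop at 1.35 (brewing), 0.65 rad left of straight out. 0 to 0.2 at the start. Stays where left; friction about 0.1 N m (1.5 N at the knob).
- paddle_knob (a point): centre of the paddle's black knob, 66 mm from the group's axis, 258.5 mm above the worktop; its x axis points along the paddle towards the axis, z up. The knob, 12 to 18 mm thick, spans 46 to 85 mm from the axis; the arm nearer the axis is 8 mm thick. Cups stand on the machine behind it, and a fixed steam wand and steam knob are 105 mm right of the axis, below 270 mm.
- cup: small waisted clear glass, 65 mm wide, 87 mm high, loose on the drip tray's grate under the portafilter's spouts. Origin under its foot, z up.
- top_mug: white mug with handle, 88 mm high, loose on top of the machine. Origin under its foot.
- top_glass: clear tumbler, 80 mm wide, 91 mm high, loose on top of the machine. Origin under its foot.
- mug: orange mug, 101 mm high, loose on the worktop to the right of the machine. Origin under its foot.
- teaspoon: teaspoon with a red handle, 132 mm long, loose on the worktop at the right in front. Origin at its middle.
- sugar_jar: glass jar with a green lid, 66 mm wide, 99 mm high, loose on the worktop to the left of the machine. Origin under its foot.
- lemon: lemon, 78 mm long, loose on the worktop to the right of the machine. Origin at its underside.
Mind the look-alikes: they are no part of the job. Leave any red look-alike of the cup alone.

How it is judged (in metres and radians):
On the way, in this order (a step that is already met when the one before it is completed fails the run):
1. the portafilter is locked (handle straight out) while the paddle is still off at the right (value of joint portafilter between -0.1 and 0.1 rad and value of joint paddle below 0.35 rad), for 0.2 s.
2. the paddle is over at the left (value of joint portafilter between -0.1 and 0.1 rad and value of joint paddle above 1.2 rad), for 0.2 s.
At the end, for the whole second after the job is handed in: portafilter handle within 0.1 rad of straight out, paddle within 0.15 rad of its left stop, cup within 12 mm of its start and upright (all of step 2 and distance of cup from where it was at the start of the episode below 0.012 m and angle between cup's own z axis and vertical below 0.1 rad); the robot touches nothing.
It fails at once if the portafilter is driven past straight out (more than 0.14 rad) (value of joint portafilter above 0.14 rad).
It fails at once if the paddle is turned on before the portafilter is locked (value of joint paddle above 0.4 rad and value of joint portafilter below -0.12 rad).
It fails at once if the portafilter's handle or the paddle is taken between the fingers ((x of the grasp point in the frame of handle_grip between -0.07 and 0.07 m and y of the grasp point in the frame of handle_grip between -0.009 and 0.009 m and z of the grasp point in the frame of handle_grip between -0.022 and 0.022 m) or (x of the grasp point in the frame of paddle_knob between -0.04 and 0.04 m and y of the grasp point in the frame of paddle_knob between -0.009 and 0.009 m and z of the grasp point in the frame of paddle_knob between -0.022 and 0.022 m)).
It fails at once if the machine is pushed with more than 40 N (contact force between the fingers and espresso_machine above 40 N).
It fails at once if the cup or another loose thing is moved by more than 20 mm or lifted, or the cup is tipped (angle between cup's own z axis and vertical above 0.25 rad or distance of any of cup, mug, teaspoon, sugar_jar, lemon, top_mug, top_glass from where it was at the start of the episode above 0.02 m).
It also fails if it takes over 54 s, if anything falls off the work surface, if the arm or the gripper's body presses on something with over 40 N, if the wrist force passes 120 N, or if a joint passes its speed limit or range.

## Working session

There is one attempt and no reset: what is moved stays moved. The work goes in short steps, each a Python script; the robot and the scene stay as the last script left them, time stands still between calls to the robot, and variables do not carry over. Pictures are saved under pics/ and viewed, at most 13 in all, crops included, and the job is handed in when it is done.

```bash
mkdir -p pics; python3 - <<'E'
from bench import ctrl
import cv2,numpy as np
np.set_printoptions(precision=4,suppress=True)
for n in("side","top"):
    im=ctrl.read_camera(n); cv2.imwrite(f"pics/{n}0.png",im)
    p=ctrl.camera_params(n); print(n,p)
print(ctrl.current_t(),ctrl.current_tool_pos(),ctrl.current_eef_rot(),ctrl.current_grip_width())
E
```

```text
side {'fx': 362.38612702513666, 'fy': 362.38612702513666, 'cx': 256.6983102932744, 'cy': 190.5653374957994, 'pose': array([[-0.8978,  0.1562, -0.4119,  0.1771],
       [-0.4402, -0.3517,  0.8261,  0.802 ],
       [-0.0158,  0.923 ,  0.3846,  0.6052],
       [ 0.    ,  0.    ,  0.    ,  1.    ]])}
top {'fx': 435.9927014403069, 'fy': 435.9927014403069, 'cx': 250.45930472216605, 'cy': 201.59431682968196, 'pose': array([[-0.0257,  0.9919, -0.1243,  0.415 ],
       [-0.9996, -0.0237,  0.0176, -0.0102],
       [ 0.0145,  0.1247,  0.9921,  1.5612],
       [ 0.    ,  0.    ,  0.    ,  1.    ]])}
0.1 [ 0.2705 -0.563   0.1759] [[ 0.9014  0.4329 -0.0004]
 [ 0.4329 -0.9014  0.0011]
 [ 0.0001 -0.0011 -1.    ]] 1.0000270361250798
```

View pics/side0.png

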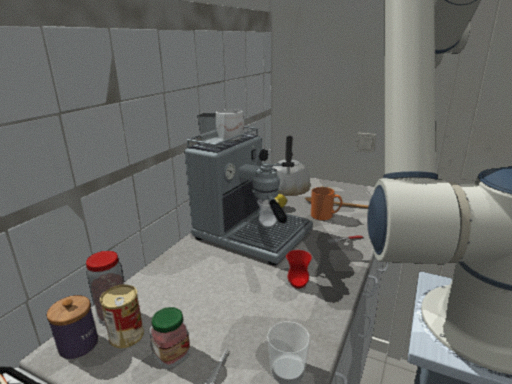

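View pics/top0.png

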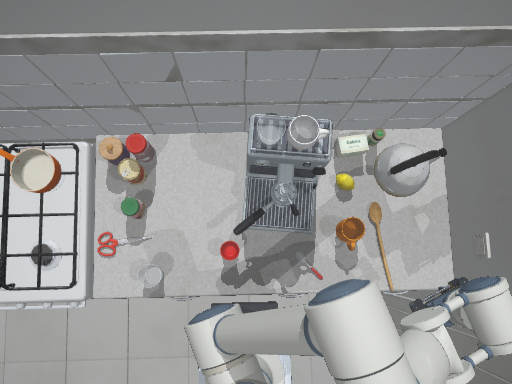

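The side view shows the machine with the handle at about (278,210). In the top view the group is near (285,195), the handle runs to about (237,232), and the paddle knob is near (296,210). A red look-alike cup stands at (230,250). I'll zoom in on the top view.

```bash
python3 - <<'E'
import cv2
im=cv2.imread("pics/top0.png")[105:265,210:350]
a=cv2.resize(im,None,fx=4,fy=4,interpolation=cv2.INTER_CUBIC)[:600]
cv2.imwrite("pics/c1.png",a)
E
```

```text
(no output)
```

View pics/c1.png

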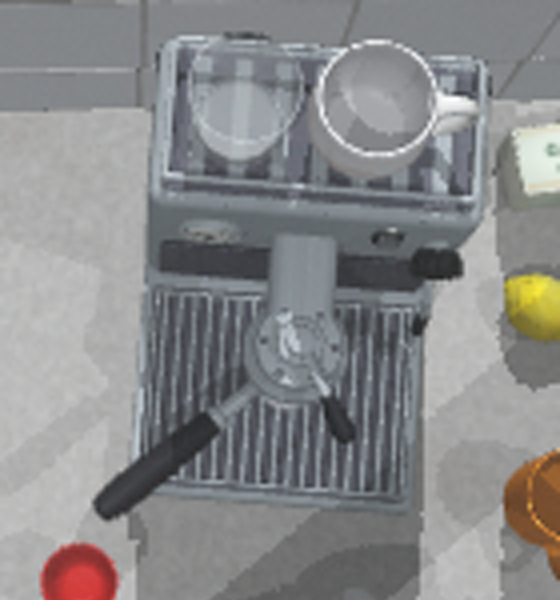

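The crop shows the group's centre at (295,353). The handle's axis runs from (215,422) to its tip at (108,505), the knob from (325,395) to (346,437), and the tray's front corners are at (137,487) and (408,507). Next I cast rays.

```bash
cat > h.py <<'E'
from bench import ctrl
import cv2,numpy as np
np.set_printoptions(precision=4,suppress=True)
def ray(n,px):
    p=ctrl.camera_params(n);T=p["pose"]
    d=T[:3,:3]@np.array([(px[0]-p["cx"])/p["fx"],-(px[1]-p["cy"])/p["fy"],-1]);return T[:3,3],d
def plane(n,px,z):
    o,d=ray(n,px);return (o+d*(z-o[2])/d[2])[:2]
def proj(n,P):
    p=ctrl.camera_params(n);c=np.linalg.inv(p["pose"])@np.append(P,1)
    return p["cx"]+p["fx"]*c[0]/-c[2],p["cy"]-p["fy"]*c[1]/-c[2]
def dark(im,roi,thr=60):
    x0,y0,x1,y1=roi;m=np.zeros(im.shape[:2],np.uint8)
    m[y0:y1,x0:x1]=(im[y0:y1,x0:x1].max(2)<thr);
    n,l,s,c=cv2.connectedComponentsWithStats(m);k=1+s[1:,4].argmax()
    return np.argwhere(l==k)[:,::-1]
E
python3 - <<'E'
from h import *
C=lambda x,y:(210+(x+.5)/4-.5,105+(y+.5)/4-.5)
im=cv2.imread("pics/top0.png")
g=plane("top",C(295,350),.24);print("group",g)
a,b=plane("top",C(137,487),.05),plane("top",C(408,507),.05);print("tray",a,b,np.linalg.norm(a-b),"yaw",np.arctan2(*(b-a)[::1]*[1,-1]))
a,b=plane("top",C(150,190),.31),plane("top",C(478,215),.31);print("body",a,b,np.linalg.norm(a-b),"yaw",np.arctan2(*(b-a)*[1,-1]))
for nm,p,q,z in(("handle",(108,505),(215,422),.17),("knob",(346,437),(325,395),.2585)):
    p,q=plane("top",C(*p),z),plane("top",C(*q),z)
    print(nm,p,q,"r",np.linalg.norm(p-g),np.linalg.norm(q-g),"dir",np.arctan2(*((q-p)[::-1])),"from g",np.arctan2(*((g-p)[::-1])))
E
```

```text
group [ 0.6074 -0.1353]
tray [ 0.5183 -0.0119] [ 0.4951 -0.2466] 0.23579721399675865 yaw -0.09845255080331147
body [ 0.7183 -0.0263] [ 0.6941 -0.2667] 0.24151872372315908 yaw -0.09998810975237678
handle [0.4963 0.0117] [ 0.5607 -0.0756] r 0.18419115580437392 0.07575106077373236 dir -0.9348606175552974 from g -0.9235346670549294
knob [ 0.5378 -0.1695] [ 0.5699 -0.1549] r 0.0776137798301502 0.04232844532208893 dir 0.42659711541333567 from g 0.4575399347658562
```

```bash
python3 - <<'E'
import cv2
im=cv2.imread("pics/side0.png")[135:265,180:320]
cv2.imwrite("pics/c2.png",cv2.resize(im,None,fx=4,fy=4,interpolation=cv2.INTER_CUBIC))
from h import *
for g in((.6074,-.1353),(.617,-.1363)):
  R=np.array([[.995,.099],[-.099,.995]])
  for nm,q in dict(grouptop=(0,0,.24),gl=(0,.042,.24),gf=(-.042,0,.24),gb=(.042,0,.24),grt=(0,-.042,.24),trayL=(-.11,.125,.05),trayR=(-.11,-.125,.05),bodyL=(.085,.125,.31),bodyR=(.085,-.125,.31)).items():
    P=np.append(np.array(g)+R@q[:2],q[2]); s=np.array(proj("side",P)); t=np.array(proj("top",P))
    print(nm,"side crop",(s-[180,135])*4,"top crop",(t-[210,105])*4)
E
```

```text
grouptop side crop [349.4257 142.757 ] top crop [293.5458 348.4757]
gl side crop [320.4616 159.522 ] top crop [238.9273 344.381 ]
gf side crop [398.5314 152.0363] top crop [290.031  402.7433]
gb side crop [302.1425 133.8221] top crop [297.033 294.634]
grt side crop [376.7001 126.97  ] top crop [348.1464 352.569 ]
trayL side crop [396.5217 477.1889] top crop [122.0118 495.0292]
trayR side crop [539.9984 335.6956] top crop [409.524  516.4463]
bodyL side crop [153.0013  80.2709] top crop [139.4174 207.2634]
bodyR side crop [336.4543   2.651 ] top crop [479.4092 232.8843]
grouptop side crop [338.4313 140.6566] top crop [294.4076 336.0683]
gl side crop [309.2583 157.2816] top crop [239.8387 331.9753]
gf side crop [387.108  149.8544] top crop [290.8994 390.2376]
gb side crop [291.5535 131.7987] top crop [297.8883 282.3238]
grt side crop [365.9096 124.9975] top crop [348.9587 340.16  ]
trayL side crop [384.4567 473.3561] top crop [122.9118 483.9326]
trayR side crop [529.3101 333.0371] top crop [410.1932 505.3421]
bodyL side crop [142.0353  78.2936] top crop [140.4652 194.413 ]
bodyR side crop [326.5341   1.2998] top crop [480.1344 220.0228]
```

View pics/c2.png

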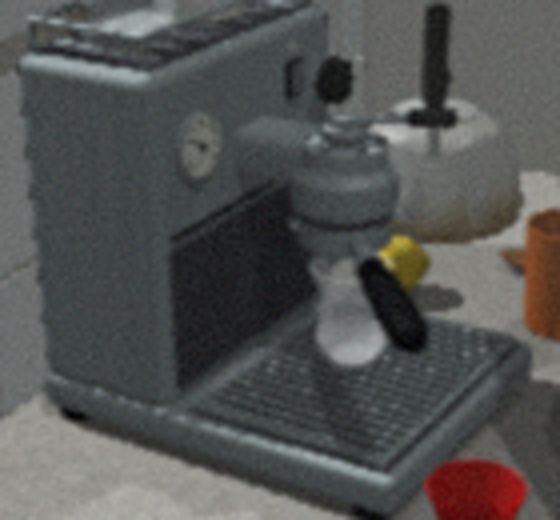

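Both views agree to about 5 mm if the group axis is at (0.612,-0.136). The yaw is about -0.10, the portafilter joint about -0.83 and the paddle about 0.16, all within the stated ranges. I'll approach the handle from the left with the fingers shut and feel for contact.

```bash
cat >> h.py <<'E'
G=np.array([.612,-.136]);YAW=-.099
def ori(a):  # tool y along increasing-portafilter tangent at world angle a, tool down
    y=np.array([np.sin(a),-np.cos(a),0]);z=np.array([0,0,-1.]);return np.column_stack([np.cross(y,z),y,z])
def pos(a,r,off,z): # point at radius r on direction a, off metres along tangent
    return np.append(G+r*-np.array([np.cos(a),np.sin(a)])+off*np.array([np.sin(a),-np.cos(a)]),z)
E
python3 - <<'E'
from h import *
a=-.93;R=ori(a)
ctrl.command_gripper(0)
p=ctrl.current_tool_pos();ctrl.move_l([p[0],p[1],.42],vel=.25)
print(ctrl.ik(pos(a,.17,-.065,.42),R),ctrl.ik(pos(YAW,.17,-.027,.152),ori(YAW)))
ctrl.goto(pos(a,.17,-.065,.42),R)
ctrl.move_l(pos(a,.17,-.065,.2),vel=.2)
print(ctrl.move_l(pos(a,.17,-.065,.152),vel=.08,contact_N=4))
f0=ctrl.current_contact_force()
print(ctrl.move_l(pos(a,.17,-.015,.152),vel=.03,contact_N=2))
p=ctrl.current_tool_pos();t=R[:2,1];print(p,"off",(p[:2]-G)@t,"r",(p[:2]-G)@R[:2,0],f0,ctrl.current_contact_force(),ctrl.current_t(),ctrl.current_grip_width())
cv2.imwrite("pics/s1.png",ctrl.read_camera("side"));
E
```

```text
[ -2.0878  15.4695  60.5611  -0.     103.9694 141.1973] [-19.236   16.4699 101.9727  -0.      61.5573  76.4363]
False
False
[0.5225 0.0093 0.152 ] off -0.015118434313086007 r -0.17000376303742068 [-0.2269 -0.1314  0.188 ] [-0.141  -0.519   0.2367] 8.7917 0.00494112026576347
```

```bash
python3 - <<'E'
from h import *
s=cv2.resize(cv2.imread("pics/s1.png")[135:265,190:330],None,fx=2.8,fy=2.8,interpolation=cv2.INTER_CUBIC)
t=cv2.resize(ctrl.read_camera("top")[125:255,210:350],None,fx=2.8,fy=2.8,interpolation=cv2.INTER_CUBIC)
cv2.imwrite("pics/c3.png",np.hstack([s,t]))
P=ctrl.current_tool_pos();print((np.array(proj("side",P))-[190,135])*2.8,(np.array(proj("top",P))-[210,125])*2.8+[392,0])
E
```

```text
[234.9304 244.868 ] [468.3894 274.6823]
```

View pics/c3.png

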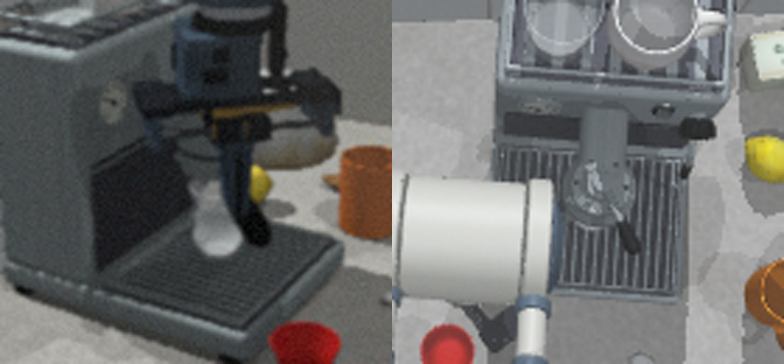

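The left panel shows the finger coming down at about (240,200), next to or over the black handle, which ends near (260,240). The handle looks unmoved. The tip can't be told apart from the handle, so I'll zoom in and compare with the projections.

```bash
python3 - <<'E'
from h import *
im=cv2.imread("pics/s1.png")[165:235,240:320]
s=cv2.resize(im,None,fx=7,fy=7,interpolation=cv2.INTER_CUBIC);s=np.clip(s.astype(float)*2.2,0,255).astype(np.uint8)
o=cv2.resize(cv2.imread("pics/side0.png")[165:235,250:290],None,fx=5.5,fy=5.5,interpolation=cv2.INTER_CUBIC);o=np.clip(o.astype(float)*2,0,255).astype(np.uint8)
v=np.zeros((490,790,3),np.uint8);v[:,:560]=s;v[:385,565:785]=o
cv2.imwrite("pics/c4.png",v)
f=lambda P:((np.array(proj("side",P))-[240,165])*7).round()
a=-.93
print("tcp",f(ctrl.current_tool_pos()),"tcp+60",f(ctrl.current_tool_pos()+[0,0,.06]))
for r in(.081,.17,.201):print(r,f(pos(a,r,0,.17)))
E
```

```text
tcp [237. 402.] tcp+60 [238. 259.]
0.081 [224. 262.]
0.17 [276. 356.]
0.201 [296. 393.]
```

View pics/c4.png

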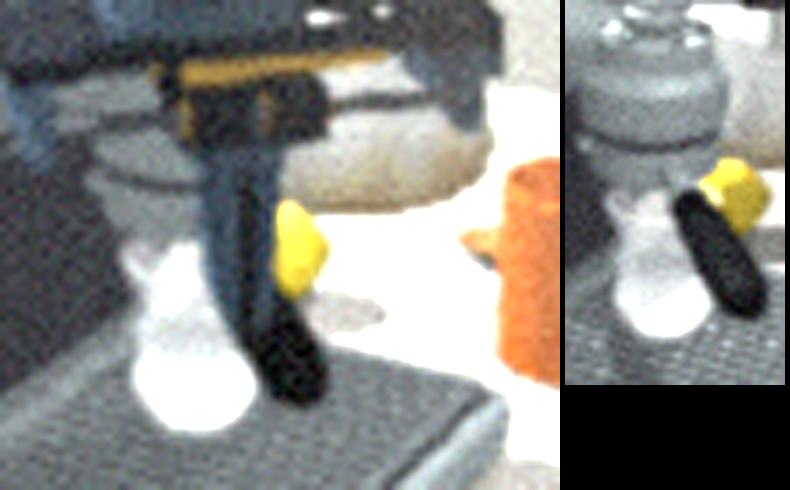

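The brightened crop shows the handle where predicted, with its tip at (300,400) against (296,393). The finger's tip appears at about (245,335) instead of the projected (237,402), so it seems about 30 mm higher than I assumed, over the handle. I'll back off and measure the tip by differencing images.

```bash
python3 - <<'E'
from h import *
a=-.93
ctrl.move_l(pos(a,.17,-.065,.152),vel=.1)
im=ctrl.read_camera("side");P=ctrl.current_tool_pos();R=ctrl.current_eef_rot()
print(P,R[:,2],"\n",ctrl.current_q())
o=cv2.imread("pics/side0.png")
d=(cv2.absdiff(cv2.GaussianBlur(im,(3,3),0),cv2.GaussianBlur(o,(3,3),0)).max(2)>25).astype(np.uint8)
u=np.array(proj("side",P));print("tcp px",u,[proj("side",P+[0,0,h]) for h in(.03,.079)])
s=cv2.resize(im[130:240,200:300],None,fx=4,fy=4,interpolation=cv2.INTER_CUBIC);s=np.clip(s*2.2,0,255).astype(np.uint8)
m=cv2.resize(d[130:240,200:300]*255,None,fx=4,fy=4,interpolation=0)
cv2.circle(s,tuple(((u-[200,130])*4).astype(int)),4,(0,0,255),1)
cv2.imwrite("pics/c5.png",np.hstack([s,cv2.merge([m]*3)]))
E
```

```text
[0.5619 0.0389 0.1519] [-0.0006 -0.0001 -1.    ] 
 [ -2.1047  24.8192  87.7192  -0.0065  67.4942 141.183 ]
tcp px [255.7993 224.3617] [(np.float64(255.60767834404658), np.float64(214.2278242465251)), (np.float64(255.28451170343945), np.float64(197.13679496954273))]
```

View pics/c5.png

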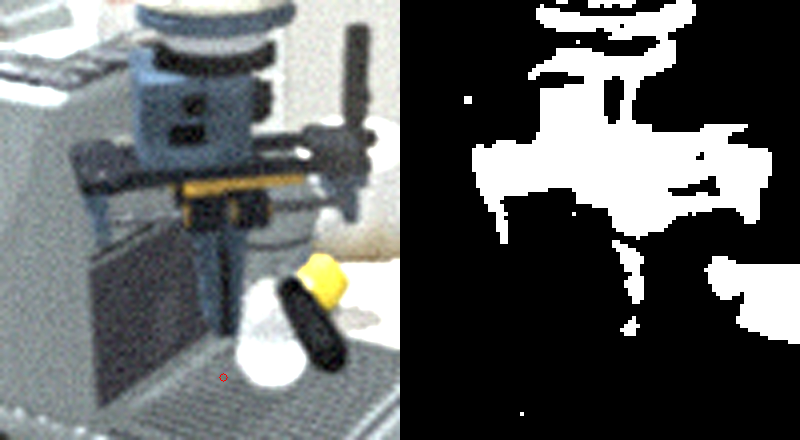

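With the finger clear, its tip shows at (225,333), about 11 full-image px above the projected red circle, which is about 30 mm higher. Commanding z = 0.124 is safe either way, because the tip goes below the handle and the gripper body stays above it. I'll do that and feel for contact again.

```bash
python3 - <<'E'
from h import *
a=-.93;R=ori(a)
print(ctrl.move_l(pos(a,.17,-.065,.124),vel=.06,contact_N=4))
f0=ctrl.current_contact_force()
hit=ctrl.move_l(pos(a,.17,-.012,.124),vel=.03,contact_N=1.5)
p=ctrl.current_tool_pos();t=R[:2,1];f=ctrl.current_contact_force()
print(hit,p,"off",(p[:2]-G)@t,f0,f,"tangential",(f-f0)[:2]@t,ctrl.current_wrist_torque(),ctrl.current_t())
cv2.imwrite("pics/s2.png",ctrl.read_camera("side"))
E
```

```text
False
True [0.5255 0.0117 0.1238] off -0.019024787142281153 [ 0.1613 -0.7987  0.8098] [-0.7008 -0.373   0.5701] tangential 0.4365409504495082 [0.0968 0.0622 0.0997] 11.5667
```

```bash
python3 - <<'E'
from h import *
a=-.93;R=ori(a);t=R[:2,1]
fs=[]
def rep(tag):
    p=ctrl.current_tool_pos();f=[]
    for _ in range(8): f.append(ctrl.current_contact_force());ctrl.sleep(.02)
    f=np.mean(f,0);print(tag,"off",(p[:2]-G)@t,"z",p[2],"f",f,"tan",f[:2]@t,"tq",ctrl.current_wrist_torque())
rep("now")
for o in(-.012,-.006):
    print(ctrl.move_l(pos(a,.17,o,.124),vel=.03,contact_N=6));rep(o)
im=ctrl.read_camera("side");cv2.imwrite("pics/s3.png",im)
s=np.hstack([cv2.resize(x[150:240,225:310],None,fx=4.5,fy=4.5,interpolation=cv2.INTER_CUBIC) for x in(cv2.imread("pics/s2.png"),im)])
cv2.imwrite("pics/c6.png",np.clip(s*2.2,0,255).astype(np.uint8));print(ctrl.current_t())
E
```

```text
now off -0.01904629964390299 z 0.1237064160930735 f [ 0.0122 -0.2379  0.0458] tan 0.13248261032284828 tq [ 0.1565 -0.0205  0.032 ]
False
-0.012 off -0.011666082009119142 z 0.12400476616234882 f [-0.1503  0.1145 -0.2767] tan 0.05203020790320328 tq [0.1331 0.015  0.0089]
False
-0.006 off -0.005749351679208846 z 0.12403619530165047 f [ 0.3887  0.4869 -0.0894] tan -0.602683874969391 tq [ 0.1225 -0.0174 -0.0264]
12.8083
```

View pics/c6.png

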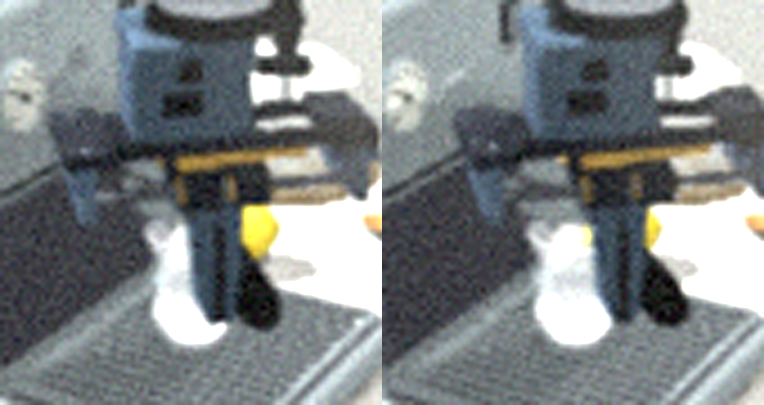

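The finger is now in front of the handle, and the handle's tip has moved about 4 px to the right, so it is being pushed. I'll sweep it most of the way round in small chords with a force guard, stopping short to measure.

```bash
python3 - <<'E'
from h import *
P=ctrl.current_tool_pos()
print("tcp px",proj("side",P),proj("side",P+[0,0,.03]),"tip seen 277.4,220.7")
for a in np.linspace(-.93,-.3,6)[1:]:
    hit=ctrl.move_l(pos(a,.17,-.012,.124),vel=.06,ori=ori(a),contact_N=15)
    f=ctrl.current_contact_force();print(a,hit,f,f[:2]@ori(a)[:2,1],ctrl.current_wrist_torque())
    if hit:break
im=ctrl.read_camera("side");tp=ctrl.read_camera("top");cv2.imwrite("pics/s4.png",im)
P=ctrl.current_tool_pos();print(P,proj("side",P),"pred tip px",proj("side",pos(-.3,.2,0,.17)),ctrl.current_t())
s=np.clip(cv2.resize(im[150:250,225:325],None,fx=4,fy=4,interpolation=cv2.INTER_CUBIC)*2.,0,255)
t=cv2.resize(tp[150:250,220:320],None,fx=4,fy=4,interpolation=cv2.INTER_CUBIC)
cv2.imwrite("pics/c7.png",np.hstack([s,t]))
E
```

```text
tcp px (np.float64(277.1999724886542), np.float64(231.3110083254162)) (np.float64(277.26635587561776), np.float64(221.47229686288344)) tip seen 277.4,220.7
-0.804 False [ 0.7831  0.0015 -0.0734] -0.565000306141182 [0.1421 0.0329 0.0177]
-0.6779999999999999 False [ 0.1397  0.2275 -0.9018] -0.2647784583183637 [0.0983 0.0729 0.0044]
-0.5519999999999999 False [ 0.1719 -0.0289  0.3446] -0.06554189061342447 [ 0.0753  0.0388 -0.0091]
-0.42599999999999993 False [ 0.6645 -0.5281 -0.2274] 0.20626155189546497 [0.0642 0.0602 0.0013]
-0.3 False [ 0.1163 -0.4269 -0.3078] 0.37349049565718306 [0.0763 0.0499 0.0015]
[ 0.4533 -0.0741  0.124 ] (np.float64(308.2157637052013), np.float64(223.46051425564815)) pred tip px (np.float64(320.4761345376293), np.float64(210.39556053226983)) 15.35[ WARN:0@2.172] global loadsave.cpp:1063 imwrite_ Unsupported depth image for selected encoder is fallbacked to CV_8U.
```

View pics/c7.png

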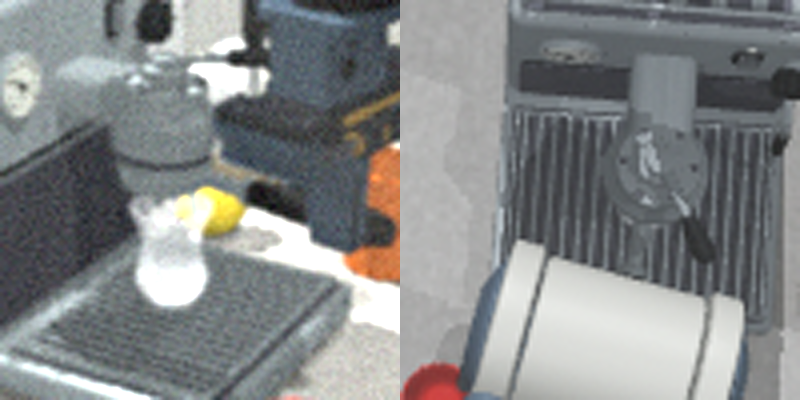

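The left panel shows the handle passing behind the finger, with its root at (250,190) and its tip at (392,232). In the top view the neck runs from the group (655,165) to (640,250). The fingertip is again about 12 px above its projection, so the +32 mm offset is consistent. Now I'll get the angle from these points.

```bash
python3 - <<'E'
from h import *
for a in np.arange(-.5,.05,.1):
    r=[proj("side",pos(a,q,0,.17)) for q in(.081,.201)]
    t=[proj("top",pos(a,q,0,z)) for q,z in((.0,.24),(.07,.175))]
    print(round(a,2),np.round((np.array(r)-[225,150])*4),np.round((np.array(t)-[220,150])*4+[400,0]))
E
```

```text
-0.5 [[231. 201.]
 [344. 260.]] [[654. 163.]
 [608. 252.]]
-0.4 [[239. 198.]
 [365. 251.]] [[654. 163.]
 [616. 255.]]
-0.3 [[246. 195.]
 [383. 242.]] [[654. 163.]
 [624. 258.]]
-0.2 [[253. 192.]
 [398. 232.]] [[654. 163.]
 [633. 260.]]
-0.1 [[258. 188.]
 [411. 222.]] [[654. 163.]
 [641. 261.]]
-0.0 [[263. 184.]
 [420. 211.]] [[654. 163.]
 [650. 261.]]
```

The side view suggests a world angle near -0.2, which is joint about -0.1. I'll back off and clear the view for a proper measurement from the top camera.

```bash
cat >> h.py <<'E'
def measure():
    im=ctrl.read_camera("top");cv2.imwrite(f"pics/m{ctrl.current_t():.1f}.png",im)
    out={}
    for n,roi,z in(("handle",(225,198,300,262),.17),("knob",(255,180,315,218),.2585)):
        px=dark(im,roi,58).astype(float)
        w=np.array([plane("top",q,z) for q in px]);c=w.mean(0)
        v=np.linalg.svd(w-c,full_matrices=False)[2][0];v*=np.sign(v[0])
        e=(w-c)@v;d=G-c
        out[n]=(len(px),c,"dir",np.arctan2(v[1],v[0])-YAW,"fromG",np.arctan2(d[1],d[0])-YAW,"r",np.hypot(*d),"len",np.ptp(e))
        print(n,*out[n])
    return im
E
python3 - <<'E'
from h import *
ctrl.move_l(pos(-.3,.17,-.06,.124),vel=.15)
ctrl.move_l(pos(-.3,.17,-.06,.3),vel=.25)
ctrl.goto([.33,.33,.32],ori(-.9))
im=measure();print(ctrl.current_t())
cv2.imwrite("pics/c8.png",cv2.resize(im[150:270,200:350],None,fx=4,fy=4,interpolation=cv2.INTER_CUBIC))
E
```

```text
Traceback (most recent call last):
bench.MotionError: the arm cannot take that pose within its joint ranges
```

```bash
python3 - <<'E'
from h import *
ctrl.goto([.33,.33,.32],ori(-.3))
im=measure();print(ctrl.current_t())
cv2.imwrite("pics/c8.png",cv2.resize(im[150:270,200:350],None,fx=4,fy=4,interpolation=cv2.INTER_CUBIC))
E
```

```text
handle 163 [ 0.4759 -0.1059] dir -0.1372199639724513 fromG -0.11828373678253395 r 0.1394266334674001 len 0.11608117727527274
knob 23 [ 0.5472 -0.1618] dir 0.5971589638155215 fromG 0.47770286560631414 r 0.06978405864822475 len 0.03352553328552477
18.15
```

View pics/c8.png

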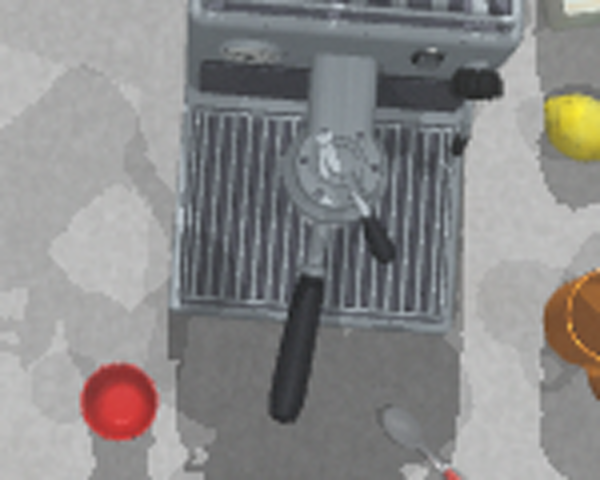

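The handle points to about (283,415) from the group at (333,170). The paddle is still off on the right, and the cup's surroundings are undisturbed. The portafilter joint is about -0.13 and the true contact offset about 24 mm, which matches the fingers' thickness. I'll finish the last 0.12 rad and re-measure.

```bash
python3 - <<'E'
from h import *
ctrl.goto(pos(-.3,.17,-.06,.3),ori(-.3))
ctrl.move_l(pos(-.3,.17,-.06,.124),vel=.25)
for a,o in((-.25,-.03),(-.18,-.024),(-.112,-.024)):
    print(ctrl.move_l(pos(a,.17,o,.124),vel=.06,ori=ori(a),contact_N=15))
ctrl.move_l(pos(-.112,.17,-.06,.124),vel=.15)
ctrl.move_l(pos(-.112,.17,-.06,.36),vel=.25)
ctrl.goto([.33,.33,.36],ori(-.3))
im=measure();print(ctrl.current_t())
E
```

```text
False
False
False
handle 161 [ 0.4739 -0.1218] dir -0.01445999689939359 fromG -0.0037915609822102986 r 0.1388728564847583 len 0.11315807644408107
knob 22 [ 0.5468 -0.1625] dir 0.6536238544055567 fromG 0.4851876314911787 r 0.07043273451834522 len 0.03333676187805945
25.05
```

The portafilter joint is now about -0.01, so it is locked. Now the paddle: I approach from its right at nominal z = 0.213, so the tip is at about 0.245. That clears the handle under either height assumption.

```bash
python3 - <<'E'
from h import *
r=.075;z=.213;a0=YAW+.52
path=[(a,.024) for a in np.linspace(a0,YAW-.63,7)[1:]]
print([ctrl.ik(pos(a,r,o,z),ori(a)) is not None for a,o in path],G,pos(a0,r,.045,z))
ctrl.goto([.43,-.2,.36],ori(a0))
ctrl.move_l(pos(a0,r,.045,.36),vel=.2)
hit=ctrl.move_l(pos(a0,r,.045,z),vel=.15,contact_N=5);print("down",hit,ctrl.current_tool_pos())
if not hit:
    for a,o in path:
        hit=ctrl.move_l(pos(a,r,o,z),vel=.06,ori=ori(a),contact_N=12)
        print(round(a,2),hit,ctrl.current_contact_force())
        if hit:break
print(ctrl.current_t(),ctrl.current_tool_pos())
E
```

```text
[True, True, True, True, True, True] [ 0.612 -0.136] [ 0.5619 -0.2077  0.213 ]
down False [ 0.5623 -0.208   0.214 ]
0.23 False [0.3146 0.6253 0.125 ]
0.04 False [-0.6182  0.0313 -0.451 ]
-0.15 False [-1.1809 -0.0655  0.4025]
-0.35 False [-0.1286 -0.8275 -0.1418]
-0.54 False [-0.3593 -0.129   0.8025]
-0.73 False [-0.081  -0.6192 -0.3875]
31.6917 [ 0.5401 -0.1043  0.213 ]
```

Now I back off to the right, rise, clear the view and measure.

```bash
python3 - <<'E'
from h import *
a=YAW-.63
ctrl.move_l(pos(a,.08,.045,.213),vel=.15)
ctrl.move_l(pos(a,.08,.045,.36),vel=.25)
ctrl.move_l([.43,-.1,.36],vel=.25)
ctrl.goto([.33,.33,.36],ori(-.3))
im=measure();print(ctrl.current_t())
s=cv2.resize(ctrl.read_camera("side")[150:250,225:325],None,fx=4,fy=4,interpolation=cv2.INTER_CUBIC)
cv2.imwrite("pics/c9.png",np.hstack([s,cv2.resize(im[150:250,230:330],None,fx=4,fy=4,interpolation=cv2.INTER_CUBIC)]))
E
```

```text
handle 167 [ 0.4727 -0.1215] dir -0.016946753787847907 fromG -0.004574733532039826 r 0.14001451136688894 len 0.1157621494477575
knob 16 [ 0.5541 -0.0963] dir -0.7515097098006287 fromG -0.5014066706973116 r 0.07020078761947156 len 0.0321975729538506
34.925
```

View pics/c9.png

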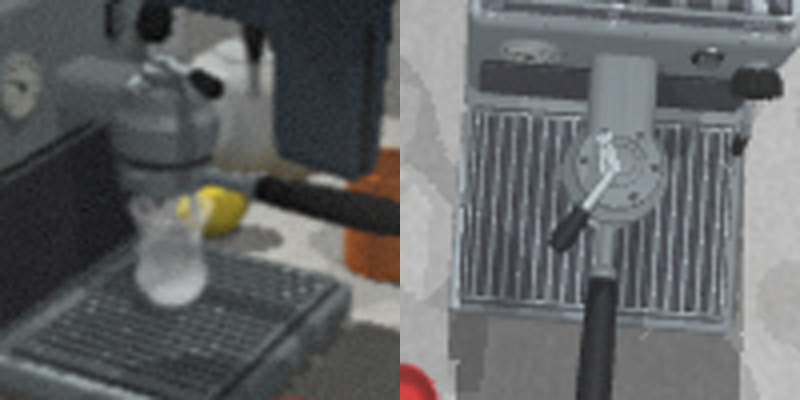

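The handle points straight out and the cup stands. The paddle is over to the left with its knob tip at about (558,245), but the two angle estimates (-0.50 and -0.75) leave it unclear whether it has reached the stop. I'll nudge it on against the stop with a force guard.

```bash
python3 - <<'E'
from h import *
a=YAW-.63
ctrl.goto([.43,-.1,.36],ori(a))
ctrl.move_l(pos(a,.08,.045,.36),vel=.25)
hit=ctrl.move_l(pos(a,.08,.045,.213),vel=.2,contact_N=6);print(hit)
if not hit:
    ctrl.move_l(pos(a,.077,.028,.213),vel=.1,contact_N=12)
    R=ori(a);hit=ctrl.move_l(pos(a,.077,.002,.213),vel=.03,contact_N=9)
    p=ctrl.current_tool_pos();print(hit,"off",(p[:2]-G)@R[:2,1],ctrl.current_contact_force())
ctrl.move_l(pos(a,.08,.045,.213),vel=.15)
ctrl.move_l(pos(a,.08,.045,.36),vel=.25)
ctrl.move_l([.43,-.1,.36],vel=.25)
ctrl.goto([.33,.33,.36],ori(-.3))
im=measure();print(ctrl.current_t())
E
```

```text
False
True off 0.01692235608225503 [-4.105  -6.9098  5.8785]
handle 162 [ 0.4731 -0.1215] dir -0.01652984470449244 fromG -0.005169163346554845 r 0.13969516575762686 len 0.11546664970132223
knob 20 [ 0.5581 -0.0925] dir -0.848296590328891 fromG -0.5806751180691629 r 0.06924670064547639 len 0.03269605222066743
42.1417
```

The paddle moved about 0.09 rad further and then stopped hard at 9 N against 1.5 N of friction, so it is at its stop. The handle hasn't moved and the arm is clear.

```bash
python3 -c "
from bench import ctrl
print(ctrl.sign_off(),ctrl.current_t())"
```

```text
the job is handed in; nothing more can be done
the job is handed in; nothing more can be done
```

I handed the job in just after 42 s, with no verdict shown: the handle measures within about 0.02 rad of straight out, the paddle was pushed to its left stop (felt at 9 N), the cup looked upright and in place before the last paddle nudge (not re-viewed since), and the arm is clear.

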